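Shut the flux tin

TASK

The round flux tin has been left open and its paste will dry out. Lower its hinged lid gently until the tin is closed, then let go. Leave the clear rectangular findings box standing open.

Things in the scene. Friction and masses are not known exactly. Their poses are not given: they have to be found in the camera images.
- tin_hinge (a point): Round green flux tin, fixed on the bench, 73 x 70 mm across, 28 mm high when shut. This point: middle of its hinge axis, at the rim, 24 mm above the bench. Axes: z up; x level, pointing from the tin's centre (35 mm along -x) out through the hinge, which is on the side away from the robot, turned by up to 40 degrees; y along the hinge axis. Shut, the lid's level top is 28 mm above the bench.
- tin_lid (a joint): Opening angle of the tin's lid, rad: 0 shut, 1.57 upright (outer face then looks along +x of tin_hinge), 2.01 its stop; starts at 1.2 to 1.85. The lid is a round disc, outer face 4 mm from the hinge axis, reaching 71 mm from that axis. The hinge is a little stiff (about 0.02 N m, under 1 N at the edge): the lid stays where it is left and must be pushed all the way; no catch.
- box_hinge (a point): Clear rectangular plastic findings box, fixed on the bench, to be left alone: 66 mm deep, 80 mm wide, 50 mm high when shut, about 105 mm with its lid upright. This point: middle of its hinge axis, 38 mm above the bench. Axes as for the tin: x points from the box's centre (32 mm along -x) out through the hinge, y along the hinge axis, z up.
- box_lid (a joint): Opening angle of the clear box's lid in rad: 0 shut, 1.57 upright; it starts between 1.4 and 1.7 and is to stay open. It too stays where it is left.
Mind the look-alikes: they are no part of the job. What is meant by the part that bears tin_hinge is not pink or yellow, and is the smaller of those in its own colour.

How it is judged:
By the outcome, as a careful person would: the job done as asked, in the order asked, and still so for the second after the job is handed in, with the robot touching nothing.
It also fails if it takes over 32 s, if anything falls off the work surface, if the arm or the gripper's body presses on something with over 40 N, if the wrist force passes 120 N, or if a joint passes its speed limit or range.

ROBOT

A 6-joint arm with a two-finger parallel gripper is mounted at the origin on a cart in front of the work surface, level with it; the furniture and walls round the work are solid. World frame = base frame: x ahead of the robot, y to its left, z up, the work surface at z = 0. Lengths are in m, angles in rad, forces in N, time in s.
With the tool pointing down it reaches from about 0.275 to 0.875 m from the base axis. Payload 12.5 kg.
Tool frame: the origin (TCP) lies on the centre line of the jaws, within the pads' length; the fingertips stand r.finger_overhang ahead of it and the grasp point (between the pads) lies 3 mm ahead of it (r.finger_overhang is the distance from the TCP to the fingertips, in m); z points along the fingers, y is the line along which they close (so a half turn about z gives the same grasp; the last joint's range is limited). The gripper opens to 85 mm and grips with 20 to 120 N. Pads are 22 mm wide; open, the fingers measure 114 mm over their backs; the gripper's body (76 mm by 85 mm) begins 54 mm behind the grasp point. The pads swing forward as they close: fully open they stand 13 mm farther back than shut.
Start: joints at [1.113, 0.351, 1.652, -0, 1.139, -0.085], TCP at [0.2, 0.512, 0.253] pointing down, gripper open.
Joint ranges: [-2.75, 2.75], [-0.79, 2.1], [0.01, 2.65], [-1.57, 4.71], [0.07, 3.14], [-2.87, 2.87]. Speed limits (rad/s): [2.22, 2.22, 2.79, 3.14, 3.14, 3.14].

INTERFACE

Orientations are given as a unit quaternion [x, y, z, w].
In Python, from cell import r, optics gives the robot as it stands. The module is installed in compiled form; this text tells all that it offers. Calls block until the motion is done:
- r.move_to(position, orientation): joint-space move of the TCP to a pose.
- r.move_linear(position, rot=None, vel=0.15): straight line of the TCP; rot=None keeps the orientation; vel is the mean speed in m/s.
- r.set_joints(angles): joint-space move.
- r.set_gripper(opening, squeeze=None): opening from 0.0 (shut) to 1.0 (fully open); squeeze is the grip in N (None keeps the last); returns when the fingers have stopped.
- r.sleep(seconds).
- r.inverse_kinematics(position, orientation): joint angles nearest the present ones, or None.
- optics.get_image(name): name is "scene" or "top"; returns a dict with "pixels" (384x512x3 uint8, red, green, blue), "depth" (384x512 float32, m along the optical axis (not along the pixel's ray), 0 where there is no reading), "fx", "fy", "cx", "cy" (pixels), "camera_from_world" (4x4, takes a point from world to camera coordinates). Camera axes: x right, y down, z forward; pixel columns grow to the right and rows downward; lengths in m; the calibration is good to about 2 mm. A picture is of the moment at which its call begins.
A pose or a line that the arm cannot do raises r.PlanningError and nothing moves.
- r.hand_in(): hands the job in; it is judged then, once.
Readings, each from a call of its own:
- r.current_t(): time.
- r.current_q(): joint angles.
- r.current_qvel(): joint speeds.
- r.current_effort(): joint torques, N m.
- r.current_tool_pos(): TCP position.
- r.current_ee_rot(): TCP orientation.
- r.current_contact_force(): force on the tool from outside, world axes, zero at the start.
- r.current_torque(): the same for the moment, N m.
- r.current_opening(): opening from 0.0 (shut) to 1.0 (fully open).
- r.current_finger_force(): force on a finger pad.
Only numpy, scipy, OpenCV 4.12 (cv2) and the standard library are available. Lean on these libraries where they do the work, as an engineer would, in place of code of your own. Each camera call takes 0.05 s, during which the arm holds its last target. There are 200 camera calls.

## Working session

There is one attempt and no reset: what is moved stays moved. The work goes in short steps, each a Python script; the robot and the scene stay as the last script left them, time stands still between calls to the robot, and variables do not carry over. Pictures are saved under pics/ and viewed, at most 10 in all, crops included, and the job is handed in when it is done.

```bash
mkdir -p pics; cat > h.py <<'E'
import numpy as np,cv2
from cell import r,optics
def world(d):
    h,w=d['depth'].shape;u,v=np.meshgrid(np.arange(w),np.arange(h));z=d['depth']
    p=np.stack([(u-d['cx'])/d['fx']*z,(v-d['cy'])/d['fy']*z,z],-1)
    T=np.linalg.inv(d['camera_from_world'])
    return p@T[:3,:3].T+T[:3,3]
def save(d,n): cv2.imwrite('pics/'+n,d['pixels'][...,::-1])
E
python3 - <<'E'
from h import *
for n in('scene','top'):
    d=optics.get_image(n);save(d,n+'1.png');np.savez(n+'1.npz',**d)
    print(n,np.linalg.inv(d['camera_from_world']).round(3).tolist(),d['fx'])
print(r.finger_overhang,r.current_t(),r.current_ee_rot(),r.current_contact_force())
E
```

```text
scene [[0.624, -0.456, 0.634, -0.021], [-0.781, -0.374, 0.499, -0.436], [0.009, -0.807, -0.59, 0.539], [0.0, 0.0, 0.0, 1.0]] 376.03093098083843
top [[-0.001, -0.987, 0.159, 0.359], [-1.0, -0.002, -0.018, -0.015], [0.018, -0.159, -0.987, 0.963], [0.0, 0.0, 0.0, 1.0]] 430.0065630433148
0.022 0.1 [ 1.85323696e-01  9.82677398e-01 -4.91465594e-04 -1.29380953e-04] [-0.066462   -0.55417305  0.28896128]
```

View pics/scene1.png

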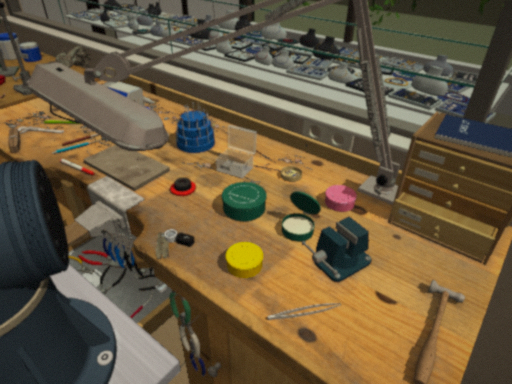

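View pics/top1.png

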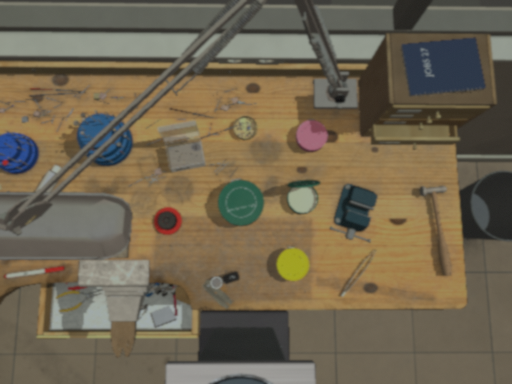

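The scene view shows the open tin at about (298,227) with its lid at (305,203). The larger shut green decoy is at (244,200) and the vise at (343,250). In the top view the tin is at (302,198), its lid edge at (304,184) and the vise at (356,208).

```bash
python3 - <<'E'
from h import *
for n,(a,b,c,e) in (('scene',(180,260,265,380)),('top',(160,250,265,390))):
    d=dict(np.load(n+'1.npz'));P=world(d);im=d['pixels']
    hsv=cv2.cvtColor(im,cv2.COLOR_RGB2HSV)
    m=((hsv[...,0]>55)&(hsv[...,0]<100)&(hsv[...,1]>70)).astype(np.uint8)
    k,l,s,cen=cv2.connectedComponentsWithStats(m)
    for i in range(1,k):
        if s[i,4]>40:
            p=P[l==i];print(n,i,s[i],np.percentile(p,[2,50,98],axis=0).round(3).tolist())
    cv2.imwrite(f'pics/{n}c.png',cv2.resize(im[a:b,c:e,::-1],None,fx=6,fy=6,interpolation=cv2.INTER_CUBIC))
    # cream paste
    m=((hsv[...,1]<70)&(hsv[...,2]>120)).astype(np.uint8);m2=np.zeros_like(m);m2[a:b,c:e]=m[a:b,c:e]
    k,l,s,cen=cv2.connectedComponentsWithStats(m2)
    for i in range(1,k):
        if s[i,4]>40:
            p=P[l==i];print('cream',n,s[i],np.percentile(p,[2,50,98],axis=0).round(3).tolist())
E
```

```text
scene 46 [310  50  50  12 110] [[1.296, 0.137, 0.017], [1.302, 0.276, 0.119], [1.604, 0.476, 0.124]]
scene 48 [381  66  93  21 211] [[1.295, -0.253, 0.004], [1.301, -0.098, 0.119], [1.638, 0.062, 0.122]]
scene 49 [ 56 143  32  10  81] [[0.351, 0.536, 0.004], [0.387, 0.55, 0.008], [0.427, 0.562, 0.012]]
scene 98 [ 222  182   44   39 1365] [[0.444, -0.049, 0.008], [0.476, -0.013, 0.041], [0.532, 0.04, 0.043]]
scene 123 [291 192  29  22 389] [[0.517, -0.165, 0.034], [0.528, -0.137, 0.064], [0.54, -0.107, 0.091]]
scene 185 [283 215  28   6  43] [[0.497, -0.146, 0.015], [0.53, -0.114, 0.018], [0.539, -0.104, 0.022]]
scene 190 [ 317  218   52   63 1728] [[0.43, -0.29, 0.008], [0.46, -0.264, 0.058], [0.509, -0.223, 0.088]]
scene 228 [283 229  30  12 160] [[0.47, -0.171, 0.005], [0.476, -0.156, 0.013], [0.503, -0.121, 0.022]]
scene 442 [170 293   9  24  78] [[0.3, 0.056, -0.25], [0.303, 0.063, -0.21], [0.308, 0.068, -0.162]]
scene 469 [183 301   7  23  99] [[0.302, 0.012, -0.241], [0.304, 0.017, -0.192], [0.31, 0.026, -0.164]]
cream scene [360 180  16  14 133] [[0.723, -0.208, 0.009], [0.742, -0.187, 0.011], [0.772, -0.173, 0.012]]
cream scene [283 218  30  17 381] [[0.473, -0.164, 0.013], [0.505, -0.137, 0.015], [0.531, -0.108, 0.024]]
cream scene [315 252  10   7  43] [[0.344, -0.272, 0.056], [0.42, -0.236, 0.059], [0.428, -0.229, 0.138]]
top 1 [ 219  181   44   44 1518] [[0.442, -0.043, 0.036], [0.487, 0.0, 0.039], [0.53, 0.042, 0.042]]
top 2 [289 181  29   6 122] [[0.514, -0.161, 0.048], [0.521, -0.133, 0.073], [0.532, -0.106, 0.091]]
top 3 [336 187  39  43 919] [[0.431, -0.275, 0.006], [0.477, -0.239, 0.082], [0.515, -0.217, 0.088]]
cream top [288 187  29  26 564] [[0.471, -0.165, 0.008], [0.498, -0.138, 0.012], [0.523, -0.109, 0.022]]
```

View pics/scenec.png

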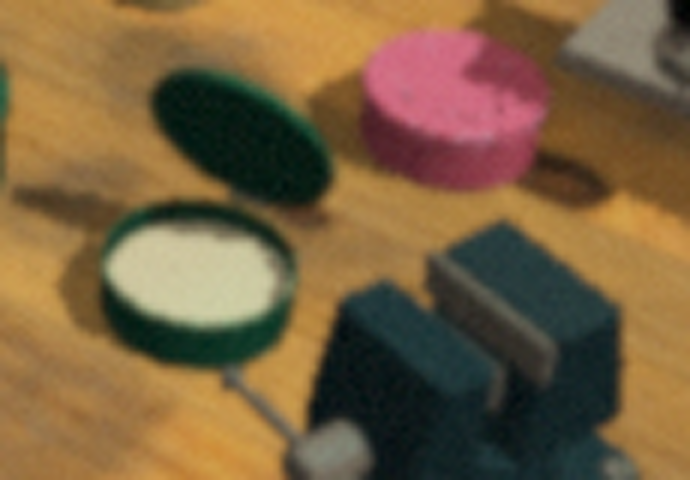

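View pics/topc.png

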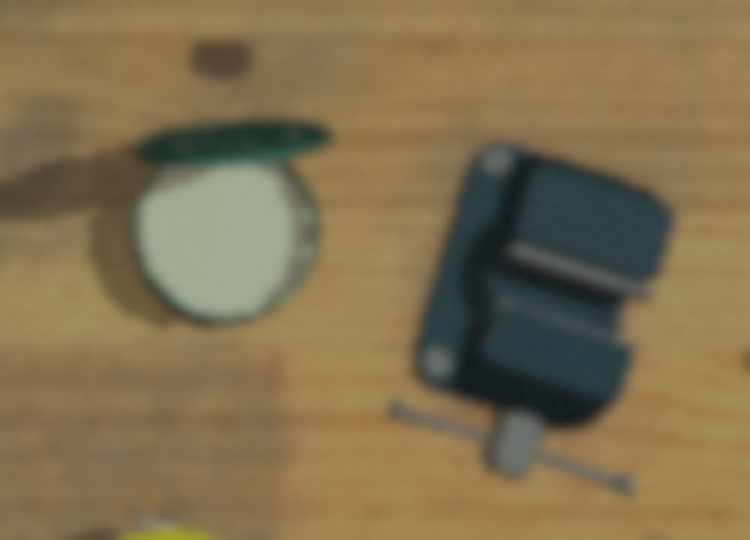

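The crops show the lid nearly upright on the far side of the tin, with its inner face toward the robot. There is free bench to the left and behind it, and the vise is clear to the right. Next I'll fit the lid plane and the tin centre.

```bash
python3 - <<'E'
from h import *
for n,(a,b,c,e) in (('scene',(190,216,288,322)),('top',(178,190,286,322))):
    d=dict(np.load(n+'1.npz'));P=world(d);hsv=cv2.cvtColor(d['pixels'],cv2.COLOR_RGB2HSV)
    m=((hsv[...,0]>55)&(hsv[...,0]<100)&(hsv[...,1]>70)).astype(np.uint8)
    m2=np.zeros_like(m);m2[a:b,c:e]=m[a:b,c:e]
    if n=='scene': m2=cv2.erode(m2,np.ones((3,3)))
    p=P[(m2>0)&(P[...,2]>.03)&(P[...,0]<.56)];
    for _ in range(4):
        c0=p.mean(0);nn=np.linalg.svd(p-c0)[2][2];res=(p-c0)@nn;p=p[abs(res)<2.5*res.std()+1e-4]
    nn*=np.sign(nn[0])
    # normal out = (sinA-ish): outward face dir: x component sin(a), z cos(a)
    print(n,len(p),c0.round(4),nn.round(3),'res',res.std(),'open',np.arctan2(np.hypot(nn[0],nn[1]),nn[2]),'yaw',np.arctan2(nn[1],nn[0]),p.min(0).round(3),p.max(0).round(3))
    # rim / whole tin body: pts z .015-.03, near
    q=P[(abs(P[...,0]-.5)<.07)&(abs(P[...,1]+.137)<.05)&(P[...,2]>.018)&(P[...,2]<.027)]
    print('rim',len(q),q.min(0),q.max(0))
    A=np.c_[q[:,:2],np.ones(len(q))];s=np.linalg.lstsq(A,(q[:,:2]**2).sum(1),rcond=None)[0]
    print('circ',s[:2]/2,np.sqrt(s[2]+(s[:2]**2).sum()/4))
    M=(abs(P[...,0]-.5)<.06)&(abs(P[...,1]+.137)<.05)&(P[...,2]>.008)&(P[...,2]<.03)
    cs,_=cv2.findContours(M.astype(np.uint8),0,2);cc=max(cs,key=cv2.contourArea);print('ell',cv2.fitEllipse(cc))
E
```

```text
scene 291 [ 0.5242 -0.1385  0.0668] [ 0.7   -0.112  0.705] res 0.006573190849672633 open 0.7879445829058194 yaw -0.1593602912972746 [-0.021 -0.436  0.035] [ 0.54  -0.107  0.539]
rim 166 [ 0.47002303 -0.17178857  0.01806912] [ 0.5427707  -0.10365605  0.02619613]
circ [ 0.50537396 -0.13749929] 0.033736496947641643
ell ((298.0804748535156, 225.12347412109375), (28.09699058532715, 33.033119201660156), 92.94007110595703)
top 116 [ 0.5221 -0.1324  0.0713] [0.928 0.102 0.36 ] res 0.0004518572635005207 open 1.2030212484905385 yaw 0.10931549358387745 [ 0.514 -0.164  0.046] [ 0.533 -0.103  0.092]
rim 42 [ 0.46579283 -0.17254139  0.01840135] [ 0.53869466 -0.10543548  0.0265082 ]
circ [ 0.50042953 -0.13856454] 0.033824645912548926
ell ((302.58795166015625, 198.86883544921875), (27.88323974609375, 30.735593795776367), 86.12407684326172)
```

```bash
python3 - <<'E'
from h import *
for n in('top','scene'):
    d=dict(np.load(n+'1.npz'));P=world(d)[d['depth']>0];R=np.hypot(P[:,0],P[:,1]);A=np.arctan2(P[:,1],P[:,0])
    for a in np.arange(-.6,1.3,.2):
        s=(abs(A-a)<.1)&(P[:,2]>.1)&(R>.25)&(R<.85);print(n,a.round(1),s.sum(),[(R[s&(P[:,2]<h)].min().round(2) if (s&(P[:,2]<h)).any() else None) for h in(.2,.3,.5,1)])
d=dict(np.load('scene1.npz'));P=world(d);hsv=cv2.cvtColor(d['pixels'],cv2.COLOR_RGB2HSV)
m=((hsv[...,0]>55)&(hsv[...,0]<100)&(hsv[...,1]>70))&(d['depth']>0)&(P[...,2]>.035)
m[:190]=0;m[216:]=0;m[:,:288]=0;m[:,322:]=0
p=P[cv2.erode(m.astype(np.uint8),np.ones((3,3)))>0];c0=p.mean(0);nn=np.linalg.svd(p-c0)[2][2];nn*=np.sign(nn[0]);res=(p-c0)@nn
print(c0,nn,res.std(),'open',np.arctan2(np.hypot(nn[0],nn[1]),nn[2]),'yaw',np.arctan2(nn[1],nn[0]))
print([r.inverse_kinematics([.56,-.135,z],[.7071,.7071,0,0]) for z in(.2,.08)])
E
```

```text
top -0.6 3443 [np.float64(0.73), np.float64(0.73), np.float64(0.73), np.float64(0.73)]
top -0.4 6015 [np.float64(0.7), np.float64(0.7), np.float64(0.7), np.float64(0.7)]
top -0.2 2913 [np.float64(0.74), np.float64(0.73), np.float64(0.73), np.float64(0.73)]
top 0.0 3824 [np.float64(0.79), np.float64(0.79), np.float64(0.63), np.float64(0.63)]
top 0.2 2950 [np.float64(0.65), np.float64(0.65), np.float64(0.59), np.float64(0.59)]
top 0.4 2254 [np.float64(0.45), np.float64(0.45), np.float64(0.45), np.float64(0.45)]
top 0.6 5448 [np.float64(0.44), np.float64(0.44), np.float64(0.44), np.float64(0.44)]
top 0.8 2480 [np.float64(0.48), np.float64(0.48), np.float64(0.48), np.float64(0.48)]
top 1.0 0 [None, None, None, None]
top 1.2 0 [None, None, None, None]
scene -0.6 4813 [np.float64(0.73), np.float64(0.73), np.float64(0.73), np.float64(0.73)]
scene -0.4 4257 [np.float64(0.71), np.float64(0.71), np.float64(0.71), np.float64(0.71)]
scene -0.2 3294 [np.float64(0.74), np.float64(0.73), np.float64(0.73), np.float64(0.73)]
scene 0.0 1766 [np.float64(0.79), np.float64(0.79), np.float64(0.64), np.flo
[... 168 characters left out ...]
, np.float64(0.45)]
scene 0.6 2925 [np.float64(0.44), np.float64(0.44), np.float64(0.44), np.float64(0.44)]
scene 0.8 2206 [np.float64(0.48), np.float64(0.48), np.float64(0.48), np.float64(0.48)]
scene 1.0 1424 [np.float64(0.59), np.float64(0.59), np.float64(0.59), np.float64(0.59)]
scene 1.2 0 [None, None, None, None]
[ 0.52754151 -0.13575957  0.06464846] [0.93160779 0.10159078 0.34897885] 0.0006324079376304488 open 1.2143150999841161 yaw 0.10861967594894259
[array([-3.17368942e-01,  4.56316446e-01,  1.63555321e+00, -4.44089210e-16,
        1.04972300e+00, -3.17368942e-01]), array([-3.17368942e-01,  6.24450839e-01,  1.70644301e+00, -4.44089210e-16,
        8.10698808e-01, -3.17368942e-01])]
```

```bash
python3 - <<'E'
from h import *
from scipy.spatial.transform import Rotation as Ro
psi=.109;ux=np.array([np.cos(psi),np.sin(psi),0]);uy=np.array([-ux[1],ux[0],0]);uz=np.array([0,0,1.])
c=np.array([.502,-.138,0]);H=c+.035*ux+[0,0,.024]
print('H',H)
cands=[Ro.from_matrix(np.c_[np.cross(s*uy,-uz),s*uy,-uz]).as_quat() for s in(1,-1)]
def tcp(a,off=0,rho=.055):
    return H+rho*(-np.cos(a)*ux+np.sin(a)*uz)+(.004+off)*(np.sin(a)*ux+np.cos(a)*uz)+.011*ux+r.finger_overhang*uz
p0=tcp(1.22,.02)
sol=[(abs(q[5]),i) for i,q in((i,r.inverse_kinematics(p0,cands[i])) for i in(0,1)) if q is not None];Q=cands[min(sol)[1]];print(sol)
r.set_gripper(0.0)
print('overhang',r.finger_overhang)
R0=Ro.from_quat(r.current_ee_rot())
r.move_linear([.115,.292,.25],vel=.25)
r.move_to([.31,-.08,.25],Q)
r.move_linear(p0+[0,0,.10],vel=.25)
r.move_linear(p0,vel=.12)
print(r.current_t(),r.current_tool_pos(),p0,r.current_contact_force())
d=optics.get_image('scene');save(d,'pre.png')
cv2.imwrite('pics/prec.png',cv2.resize(d['pixels'][130:290,220:400,::-1],None,fx=3,fy=3))
E
```

```text
H [ 0.53679229 -0.13419255  0.024     ]
[(np.float64(1.9979110777206515), 0), (np.float64(1.1436815758691417), 1)]
overhang 0.022
5.8667 [ 0.55171615 -0.13273697  0.1066352 ] [ 0.55134329 -0.13260018  0.10589796] [ 0.45059222 -0.0025739   0.60174537]
```

View pics/prec.png

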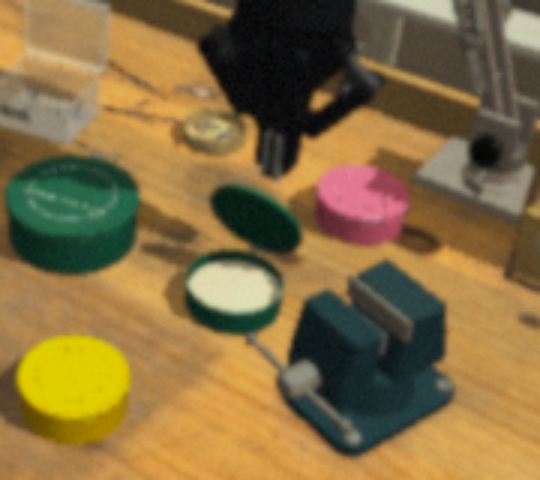

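The closed fingertips are behind the lid, near (275,170) in the crop, and nothing has been touched. I'll measure the real tip height first.

```bash
python3 - <<'E'
from h import *
t=r.current_tool_pos()
for n in('scene','top'):
    d=optics.get_image(n);P=world(d);m=(abs(P[...,0]-t[0])<.03)&(abs(P[...,1]-t[1])<.035)&(P[...,2]>.05)&(P[...,2]<.16)&(d['pixels'].max(-1)<75)&(d['depth']>0)
    p=P[m];p=p[p[:,0]>.533]
    print(n,len(p))
    if len(p): print(np.percentile(p,[1,5,50,95],axis=0).round(4).tolist()); s=p[p[:,2]<.105]; print(len(s),s.min(0) if len(s) else '',s.max(0) if len(s) else '')
print(t)
E
```

```text
scene 592
[[0.5338, -0.1668, 0.0523], [0.5362, -0.1622, 0.0954], [0.5437, -0.1333, 0.1379], [0.5577, -0.1004, 0.1569]]
73 [ 0.53314919 -0.1667019   0.05004835] [ 0.54902794 -0.12202366  0.10495105]
top 0
[ 0.55176574 -0.13275222  0.10673474]
```

```bash
python3 - <<'E'
from h import *
psi=.109;ux=np.array([np.cos(psi),np.sin(psi),0]);uz=np.array([0,0,1.])
H=np.array([.5368,-.1342,.024])
def tcp(a,off=0,rho=.052):
    return H+rho*(-np.cos(a)*ux+np.sin(a)*uz)+(.004+off)*(np.sin(a)*ux+np.cos(a)*uz)+.011*ux+.022*uz
f0=r.current_contact_force()
def go(p,v):
    r.move_linear(p,vel=v);f=r.current_contact_force()-f0
    print(round(r.current_t(),2),r.current_tool_pos().round(4),f.round(1));return np.linalg.norm(f)
go(tcp(1.22,.004),.1)
for a in np.linspace(1.1,0,9):
    if go(tcp(a),.06)>10: print('stop',a);break
else:
    for k in range(1,5):
        if go(tcp(0,-.001*k),.03)>4: break
d=optics.get_image('scene');P=world(d);save(d,'post.png')
cv2.imwrite('pics/postc.png',cv2.resize(d['pixels'][130:290,220:400,::-1],None,fx=3,fy=3))
E
```

```text
6.33 [ 0.5373 -0.1342  0.0977] [-0.1  0.4 -0.6]
6.66 [ 0.5276 -0.1352  0.0941] [-0.3 -1.   0.6]
6.92 [ 0.5211 -0.1359  0.0907] [ 0.1  0.5 -0.6]
7.19 [ 0.5151 -0.1365  0.0866] [-0.2  0.7  0. ]
7.46 [ 0.5099 -0.1371  0.0818] [-0.2 -0.5 -1.1]
7.72 [ 0.5053 -0.1375  0.0762] [ 0.4  0.  -0.3]
7.99 [ 0.5015 -0.1379  0.0701] [ 0.7  0.8 -0.1]
8.26 [ 0.4987 -0.1382  0.0636] [-0.4  0.6 -0.7]
8.53 [ 0.4968 -0.1385  0.0567] [ 0.6  0.5 -0.3]
8.79 [ 0.4963 -0.1388  0.0498] [0.7 0.2 0.8]
9.04 [ 0.4963 -0.1388  0.0495] [-1.9  0.1 10.3]
```

View pics/postc.png

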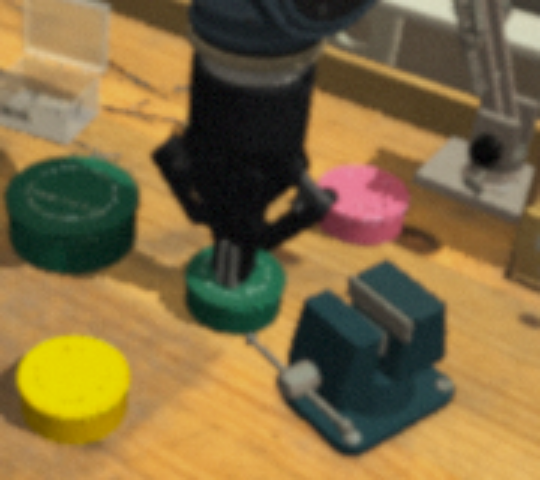

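The lid is down on the tin at about (235,285), pressed with 10 N at the expected height. Now I'll lift off and check it.

```bash
python3 - <<'E'
from h import *
p=r.current_tool_pos();r.move_linear(p+[0,0,.15],vel=.15);r.sleep(.3)
d=optics.get_image('scene');P=world(d);hsv=cv2.cvtColor(d['pixels'],cv2.COLOR_RGB2HSV)
m=(hsv[...,0]>55)&(hsv[...,0]<100)&(hsv[...,1]>70)&(abs(P[...,0]-.502)<.045)&(abs(P[...,1]+.138)<.045)&(P[...,2]>.022)&(P[...,2]<.1)&(d['depth']>0)
q=P[m];A=np.c_[q[:,:2]-[.502,-.138],np.ones(len(q))]
print(len(q),q.min(0),q.max(0),np.linalg.lstsq(A,q[:,2],rcond=None)[0],r.current_t(),r.current_contact_force())
cv2.imwrite('pics/fin.png',cv2.resize(d['pixels'][110:290,190:400,::-1],None,fx=3,fy=3))
E
```

```text
590 [ 0.46929859 -0.17253736  0.02212861] [ 0.53682018 -0.10482051  0.0317342 ] [0.02560726 0.01074317 0.0287932 ] 10.5917 [-0.37840183  0.32057312  0.10978969]
```

View pics/fin.png

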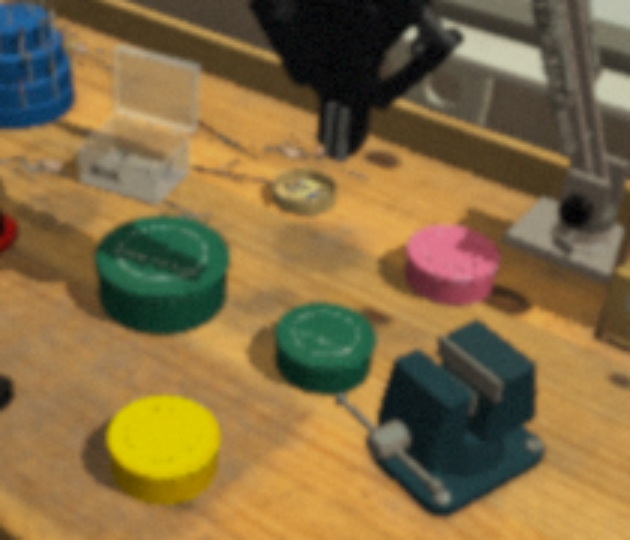

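The tin at (325,345) is shut, with its top level at about 28 mm. The clear box at (140,125) still stands open, and the gripper is clear of everything.

```bash
python3 -c "
from cell import r
print(r.hand_in())"
```

```text
the job is handed in; nothing more can be done
None
```

The flux tin's lid is closed and released, the clear findings box still stands open, and the job was handed in at about 10.6 s on the robot's clock.

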